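# Line up the detergent bottles by height on the laundry's display tray

### The job

Line up the four detergent bottles (green, orange, white and yellow) on the display tray in order of height, with the tallest on the mark next to the blue block and the shortest on the mark next to the grey block, each standing upright and centred on its own mark. Do not let any bottle fall over, and leave the measuring cup and the soap carton where they are.

Things in the scene. Friction and masses are not known exactly. Their poses are not given: they have to be found in the camera images.
- green_bottle: green detergent bottle with a white paper label and a white cap, standing upright, 140 mm tall in all: round body 50 mm across up to 104 mm, a sloping shoulder to 114 mm, then a plain round cap 28 mm across and 26 mm tall that can be gripped. About 220 g. The tallest of the four bottles. Loose. Origin: centre of the underside; z up along the bottle
- orange_bottle: orange detergent bottle with a white paper label and a black cap, standing upright, 118 mm tall in all: round body 48 mm across up to 82 mm, a sloping shoulder to 92 mm, then a plain round cap 28 mm across and 26 mm tall that can be gripped. About 170 g. The second tallest of the four bottles. Loose. Origin: centre of the underside; z up along the bottle
- white_bottle: white detergent bottle with a white paper label and a red cap, standing upright, 96 mm tall in all: round body 46 mm across up to 60 mm, a sloping shoulder to 70 mm, then a plain round cap 28 mm across and 26 mm tall that can be gripped. About 130 g. The third tallest of the four bottles. Loose. Origin: centre of the underside; z up along the bottle
- yellow_bottle: yellow detergent bottle with a white paper label and a grey cap, standing upright, 74 mm tall in all: round body 44 mm across up to 38 mm, a sloping shoulder to 48 mm, then a plain round cap 28 mm across and 26 mm tall that can be gripped. About 90 g. The shortest of the four bottles. Loose. Origin: centre of the underside; z up along the bottle
- tray: fixed wooden tray, deck 80 (its x) by 420 mm (its y), top 10 mm above the table; along its +x edge (away from the robot) a metal rail, 22 mm above the table, inner face at x = 40 mm. Four flush white round marks with dark rims, 58 mm across, at x = 0, y = -127.5, -42.5, 42.5, 127.5 mm. A block stands at each end of the row. Origin: centre of its underside, on the table; z up
- blue_block: fixed blue block standing on the tray deck at one end of the row (either end, it changes from start to start), 60 mm across the tray, 24 mm along it, 30 mm tall. On the tray's centre line, 190 mm from the tray's centre, so the four marks are 62.5, 147.5, 232.5 and 317.5 mm from it. Origin: centre of its underside, on the deck
- grey_block: fixed grey block of the same size and height at the other end of the row, 190 mm from the tray's centre. Origin: centre of its underside, on the deck
- measuring_cup: small clear plastic measuring cup, 48 mm across the rim, 34 mm tall, loose, standing among the bottles; not part of the job, to be left where it is. Origin: centre of its underside
- soap_carton: small soap carton, cardboard with a blue band, 60 x 36 x 24 mm tall, loose, lying among the bottles; not part of the job, to be left where it is. Origin: centre of its underside, its long side along its x
Not all that is in view belongs to the job. What is shaped like the yellow_bottle but purple is not meant.

How it is judged (in metres and radians):
At the end, for the whole second after the job is handed in: From the blue block to the grey block: green, orange, white, yellow, one on each mark, each centred within 12 mm along and across the tray, standing upright (within 0.1 rad) on the deck, released and at rest (x of green_bottle in the frame of tray between -0.012 and 0.012 m and horizontal distance between green_bottle and blue_block between 0.0505 and 0.0745 m and z of green_bottle in the frame of tray between 0.006 and 0.014 m and angle between each of green_bottle, orange_bottle, white_bottle, yellow_bottle's own z axis and vertical below 0.1 rad and linear speed of each of green_bottle, orange_bottle, white_bottle, yellow_bottle below 0.02 m/s and angular speed of each of green_bottle, orange_bottle, white_bottle, yellow_bottle below 0.2 rad/s and x of orange_bottle in the frame of tray between -0.012 and 0.012 m and horizontal distance between orange_bottle and blue_block between 0.1355 and 0.1595 m and z of orange_bottle in the frame of tray between 0.006 and 0.014 m and x of white_bottle in the frame of tray between -0.012 and 0.012 m and horizontal distance between white_bottle and blue_block between 0.2205 and 0.2445 m and z of white_bottle in the frame of tray between 0.006 and 0.014 m and x of yellow_bottle in the frame of tray between -0.012 and 0.012 m and horizontal distance between yellow_bottle and blue_block between 0.3055 and 0.3295 m and z of yellow_bottle in the frame of tray between 0.006 and 0.014 m); the robot touches nothing.
It fails at once if the measuring cup is pushed away (more than 30 mm) (distance of measuring_cup from where it was at the start of the episode above 0.03 m).
It fails at once if the soap carton is pushed away (more than 30 mm) (distance of soap_carton from where it was at the start of the episode above 0.03 m).
It fails at once if a bottle is knocked over or laid down (angle between any of green_bottle, orange_bottle, white_bottle, yellow_bottle's own z axis and vertical above 0.7 rad).
It also fails if it takes over 128 s, if anything falls off the work surface, if the arm or the gripper's body presses on something with over 40 N, if the wrist force passes 120 N, or if a joint passes its speed limit or range.

### The arm

A 6-joint arm with a two-finger parallel gripper is mounted at the origin on the work surface. World frame = base frame: x ahead of the robot, y to its left, z up, the work surface at z = 0. Lengths are in mm, angles in rad, forces in N, time in s.
With the tool pointing down it reaches from about 275 to 1000 mm from the base axis. Payload 8.4 kg.
Tool frame: the origin (TCP) lies midway between the tips of the shut fingers; the grasp point (between the pads) lies 19 mm behind it; z points along the fingers, y is the line along which they close (so a half turn about z gives the same grasp; the last joint's range is limited). The gripper opens to 85 mm and grips with 20 to 120 N. Pads are 22 mm wide; open, the fingers measure 114 mm over their backs; the gripper's body (76 mm by 85 mm) begins 54 mm behind the grasp point. The pads swing forward as they close: fully open they stand 13 mm farther back than shut.
Start: joints at [-1.21, 0.353, 1.633, -0, 1.155, -0.002], TCP at [221.807, -584.32, 231.281] pointing down, gripper open.
Joint ranges: [-2.63, 2.63], [-0.92, 2.1], [0.06, 2.66], [-1.3, 4.44], [0, 2.69], [-3.02, 3.02]. Speed limits (rad/s): [2.22, 2.22, 2.79, 3.14, 3.14, 3.14].

### API

Orientations are given as a 3x3 rotation matrix whose columns are the frame's x, y, z axes.
In Python, from rig import ctrl, get_image gives the robot as it stands. The module is installed in compiled form; this text tells all that it offers.
- The arm moves only by the tool drive_tool, never from a script. Its argument "motion" is a list of rows, each an object of numbers: "tx", "ty", "tz": the shift along the world's x, y, z normalised to -1 to 1, where 1 is 0.5 m; "wx", "wy", "wz": the turn, a rotation vector about the world's x, y, z normalised to -1 to 1, where 1 is 120 degrees. A call has 1 to 20 rows; each row is the pose to reach, as a shift and turn from the pose commanded when the call began; what a row does not reach only later rows make up. A row lasts 1/12 s, in which the tool goes at most 41.7 mm and 7.16 degrees, less where a joint would pass 70% of its speed; a pose out of reach is approached as far as the arm can. A call with a number of a shift or a turn outside -1 to 1 is refused whole. A call with a gripper value outside its range is refused whole. "gripper" is the opening, from 0 (shut) to 1 (fully open), set as the call begins (left out, the last holds). The fingers move at their own pace and stop on an object; "grip_force" is the grip in N (left out, the last holds). Time passes only in rows, so rows that repeat a pose let the fingers close. It gives the time, the measured TCP pose, the force, the opening and the grip force at its end, in the units of the state.
- ctrl.read_state(): the state, without advancing time (a new reading comes with each control period).
- get_image(name): name is "scene" or "top" or "wrist"; returns a dict with "pixels" (480x640x3 uint8, red, green, blue), "fx", "fy", "cx", "cy" (pixels), "k1" (the pictures are not rectified: a ray, as slopes to the right and down, at radius r is drawn at 1 + k1 r^2 times it, then the intrinsics apply), "R" (3x3) and "t" (3): a world point X has camera coordinates R X + t. Camera axes: x right, y down, z forward; pixel columns grow to the right and rows downward; lengths in mm; the calibration is good to about 2 mm. A picture is of the moment at which its call begins. There is no depth.
- ctrl.hand_in(): hands the job in; it is judged then, once.
The state is a dict: "t": time; "joints": joint angles; "qd": joint speeds; "joint_efforts": joint torques, N m; "tool_pos": TCP position; "tool_rot": TCP orientation; "ft_force": force on the tool from outside, world axes, zero at the start; "ft_torque": the same for the moment, N m; "width": finger opening in mm; "grip_force": force on a finger pad.
Only numpy, scipy, OpenCV 4.12 (cv2) and the standard library are available. Lean on these libraries where they do the work, as an engineer would, in place of code of your own. Each camera call takes 0.05 s, during which the arm holds its last target. There are 200 camera calls.

## Working session

There is one attempt and no reset: what is moved stays moved. The work goes in short steps, Python scripts to look and compute and a tool call to move; the robot and the scene stay as the last step left them, time stands still between calls to the robot, and variables do not carry over. Pictures are saved under pics/ and viewed, at most 14 in all, crops included, and the job is handed in when it is done.

Besides the shell and the picture viewer there is one more tool, called in YAML: its name, and indented under it one key for each argument. drive_tool: Moves the arm, as the interface text tells. Scaled input: -1 to 1 covers 0.5 m each way for a shift and 120 degrees each way for a turn. Its arguments: {"type":"object","properties":{"motion":{"type":"array","items":{"type":"object","properties":{"tx":{"type":"number"},"ty":{"type":"number"},"tz":{"type":"number"},"wx":{"type":"number"},"wy":{"type":"number"},"wz":{"type":"number"}}}},"gripper":{"type":"number"},"grip_force":{"type":"number"}},"required":["motion"]}

```bash
mkdir -p pics
cat > h.py <<'E'
import numpy as np, cv2
from rig import ctrl, get_image
def cam(n):
    d=get_image(n); d['R']=np.array(d['R']).reshape(3,3); d['t']=np.array(d['t']); d['pixels']=np.array(d['pixels']); return d
def ray(d,u,v):
    K=np.array([[d['fx'],0,d['cx']],[0,d['fy'],d['cy']],[0,0,1.]])
    p=cv2.undistortPoints(np.array([[[u,v]]],float),K,np.array([d['k1'],0,0,0,0.]))[0,0]
    return -d['R'].T@d['t'], d['R'].T@np.array([p[0],p[1],1])
def plane(d,u,v,z):
    c,r=ray(d,u,v); return c+r*(z-c[2])/r[2]
def tri(rs):
    A=0;b=0
    for c,r in rs:
        r=r/np.linalg.norm(r);P=np.eye(3)-np.outer(r,r);A=A+P;b=b+P@c
    return np.linalg.solve(A,b)
def save(d,n): cv2.imwrite(f'pics/{n}.png',d['pixels'][:,:,::-1])
E
python3 - <<'E'
from h import *
for n in('top','scene','wrist'):
    d=cam(n);save(d,n+'0');np.save(n+'0.npy',d,allow_pickle=True);print(n,(-d['R'].T@d['t']).round(),d['fx'],d['k1'],d['R'].round(2).tolist())
s=ctrl.read_state();print(s['t'],np.round(s['tool_rot'],3).tolist(),s['width'])
E
```

```text
top [487.  28. 884.] 492.11019245719325 0.006855189123925059 [[-0.02, -1.0, -0.02], [-1.0, 0.02, -0.06], [0.06, 0.01, -1.0]]
scene [1122.   75.  696.] 546.727219848388 -0.1458794186918857 [[-0.04, 1.0, 0.02], [0.74, 0.04, -0.67], [-0.67, -0.02, -0.75]]
wrist [ 296. -556.  375.] 404.43110360145874 0.007628286753376632 [[0.35, -0.93, -0.0], [-0.89, -0.34, 0.31], [-0.29, -0.11, -0.95]]
0.15 [[0.935, 0.355, -0.0], [0.355, -0.935, 0.001], [0.0, -0.001, -1.0]] 85.14174136418687
```

View pics/top0.png

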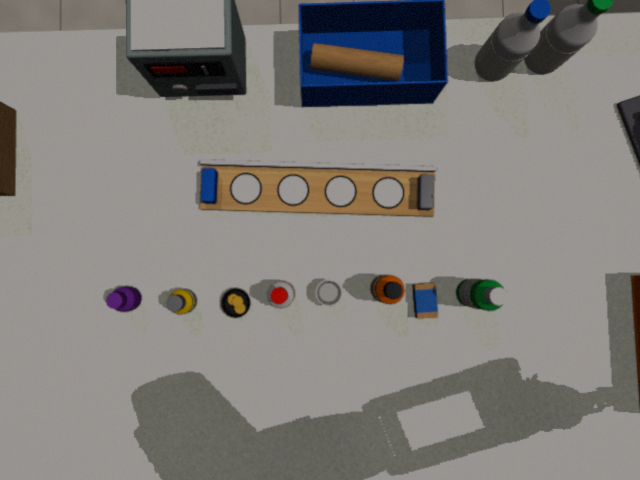

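View pics/scene0.png

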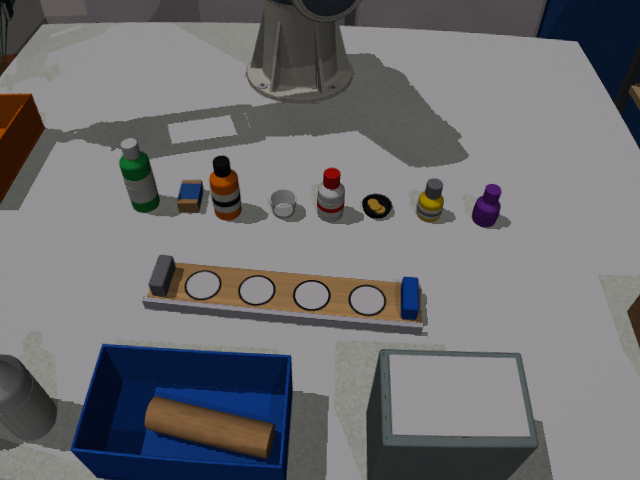

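The top view shows the tray with the blue block at the left (+y, ~209,186) and the grey block at the right (~427,190). The bottles, in pixels, are green (~488,294), orange (~388,290), white (~280,295) and yellow (~181,302). The purple decoy is at (~124,299). I'll measure the caps by mask in both views.

Run:
```python
from h import *
T=np.load('top0.npy',allow_pickle=True).item();S=np.load('scene0.npy',allow_pickle=True).item()
def crop(d,b,k=5):
    u,v,w,h=b; c=d['pixels'][v:v+h,u:u+w,::-1]; return cv2.resize(c,None,fx=k,fy=k,interpolation=cv2.INTER_NEAREST)
c1=[crop(T,(a-20,b-20,40,40)) for a,b in((490,295),(390,290),(280,295),(180,302))]
c2=[crop(S,(a-20,b-20,40,40)) for a,b in((130,150),(222,170),(331,182),(433,192))]
cv2.imwrite('pics/caps.png',np.vstack([np.hstack(c1),np.hstack(c2)]))
# tray
for n,d in(('top',T),('scene',S)):
    hsv=cv2.cvtColor(d['pixels'],cv2.COLOR_RGB2HSV)
    g=d['pixels'].min(2)
    m=((g>140)&(hsv[...,1]<40)).astype(np.uint8)
    k,l,st,ce=cv2.connectedComponentsWithStats(m)
    for i in range(1,k):
        if 300<st[i,4]<1500: print(n,st[i],ce[i].round(1),plane(d,*ce[i],10).round(1))
    for nm,lo,hi in(('blue',(105,120,60),(130,255,255)),('red',(0,150,80),(5,255,255))):
        m=cv2.inRange(hsv,lo,hi);k,l,st,ce=cv2.connectedComponentsWithStats(m)
        for i in range(1,k):
            if 60<st[i,4]<1500: print(n,nm,st[i],ce[i].round(1))
```

```text
top [233 176  26  26 533] [245.4 188.2] [641.3 143.9  10. ]
top [280 177  27  26 541] [292.8 189.6] [636.7  58.9  10. ]
top [327 178  27  27 544] [340.2 191. ] [632.1 -25.9  10. ]
top [375 180  27  26 544] [387.9 192.4] [ 627.4 -110.9   10. ]
top blue [529   0  22  19 337] [539.7   8.6]
top blue [201 168  15  34 468] [208.1 184.7]
top blue [415 289  22  24 463] [425.6 300.5]
top red [271 287  17  17 220] [278.7 295.2]
scene [ 168  116   68   28 1227] [201.1 129.2] [ 243.8 -185.6   10. ]
scene [188 272  30  25 584] [202.5 284.4] [ 629.7 -111.3   10. ]
scene [241 277  32  26 620] [256.6 289.4] [634.2 -26.1  10. ]
scene [296 282  32  26 645] [311.4 294.4] [639.   58.5  10. ]
scene [351 287  32  26 631] [366.5 299.4] [643.9 142.6  10. ]
scene blue [179 184  22  15 290] [189.6 190.9]
scene blue [402 277  17  34 532] [410.1 293.7]
scene red [324 168  16  11 142] [331.5 173.2]
```

View pics/caps.png

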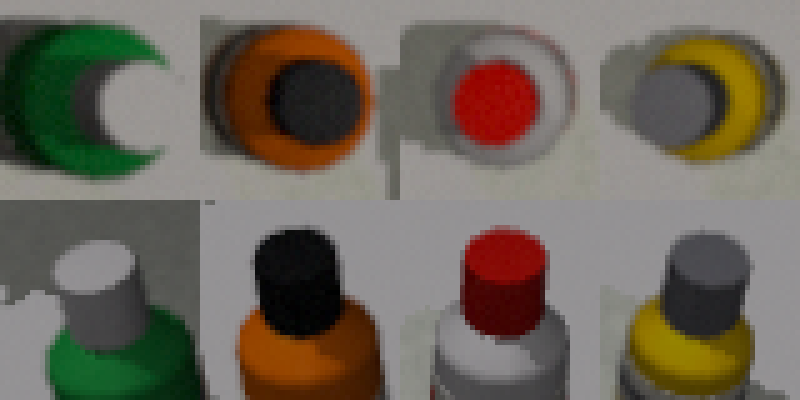

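The crops show the cap top discs clearly. Their centres in the top view are about (498,296), (393,290), (279,295) and (174,302). In the scene view they are (129,143), (221,160), (331,173) and (434,183). I'll triangulate caps and marks from these.

Run:
```python
from h import *
T=np.load('top0.npy',allow_pickle=True).item();S=np.load('scene0.npy',allow_pickle=True).item()
P={'green':((498.1,295.7),(128.7,142.7)),'orange':((393.1,289.9),(220.9,160.3)),'white':((278.7,295.1),(331.4,172.7)),'yellow':((174.1,302.5),(434.1,183.3)),
'm1':((245.4,188.2),(366.5,299.4)),'m2':((292.8,189.6),(311.4,294.4)),'m3':((340.2,191.),(256.6,289.4)),'m4':((387.9,192.4),(202.5,284.4))}
for k,(a,b) in P.items(): print(k,tri([ray(T,*a),ray(S,*b)]).round(1), 'r' if k[0]!='m' else '')
tp=ctrl.read_state()['tool_pos'];print(tp)
```

```text
green [ 446.6 -250.4  137. ] r
orange [457.8 -97.6 114.8] r
white [452.6  81.9  92.3] r
yellow [443.2 256.3  70.3] r
m1 [641.8 143.6   7.2] 
m2 [637.1  58.7   7.5] 
m3 [632.4 -26.3   7.5] 
m4 [ 627.8 -111.7    7.3] 
[ 221.70273035 -583.97730966  230.72270497]
```

drive_tool:
  motion:
    - {"tx": 0.45, "ty": 0.668, "tz": 0.02, "wz": 0.577}
    - {"tx": 0.45, "ty": 0.668, "tz": 0.02, "wz": 0.577}
    - {"tx": 0.45, "ty": 0.668, "tz": 0.02, "wz": 0.577}
    - {"tx": 0.45, "ty": 0.668, "tz": 0.02, "wz": 0.577}
    - {"tx": 0.45, "ty": 0.668, "tz": 0.02, "wz": 0.577}
    - {"tx": 0.45, "ty": 0.668, "tz": 0.02, "wz": 0.577}
    - {"tx": 0.45, "ty": 0.668, "tz": 0.02, "wz": 0.577}
    - {"tx": 0.45, "ty": 0.668, "tz": 0.02, "wz": 0.577}
    - {"tx": 0.45, "ty": 0.668, "tz": 0.02, "wz": 0.577}
    - {"tx": 0.45, "ty": 0.668, "tz": 0.02, "wz": 0.577}
    - {"tx": 0.45, "ty": 0.668, "tz": 0.02, "wz": 0.577}
    - {"tx": 0.45, "ty": 0.668, "tz": 0.02, "wz": 0.577}
    - {"tx": 0.45, "ty": 0.668, "tz": 0.02, "wz": 0.577}
    - {"tx": 0.45, "ty": 0.668, "tz": 0.02, "wz": 0.577}
    - {"tx": 0.45, "ty": 0.668, "tz": 0.02, "wz": 0.577}
    - {"tx": 0.45, "ty": 0.668, "tz": 0.02, "wz": 0.577}
  gripper: 1

```text
$.motion[0]: bad value
```

Run:
```python
from h import *
d=cam('wrist');save(d,'w1');np.save('w1.npy',d,allow_pickle=True)
s=ctrl.read_state();print(s['t'],np.round(s['tool_pos'],1),np.round(s['tool_rot'],3).tolist())
def proj(d,X):
    c=d['R']@X+d['t'];x,y=c[:2]/c[2];f=1+d['k1']*(x*x+y*y);return (d['fx']*x*f+d['cx']).round(1),(d['fy']*y*f+d['cy']).round(1)
for X in((446.6,-250.4,140),(446.6,-250.4,137)): print(proj(d,np.array(X)))
```

```text
0.2 [ 221.7 -584.1  230.8] [[0.935, 0.355, -0.0], [0.355, -0.935, 0.001], [-0.0, -0.001, -1.0]]
(np.float64(-352.1), np.float64(-657.9))
(np.float64(-338.1), np.float64(-641.9))
```

View pics/w1.png

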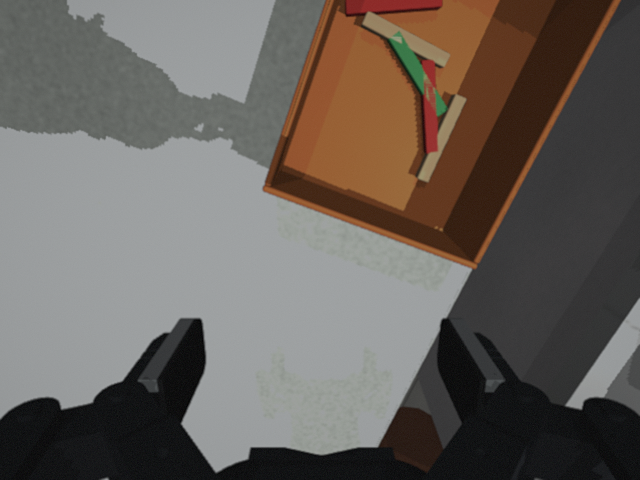

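The move was refused; the wrist picture shows only the orange bin from the start pose. The likely cause is missing keys, so I'll give all six.

drive_tool:
  motion:
    - {"tx": 0.45, "ty": 0.668, "tz": 0.02, "wx": 0, "wy": 0, "wz": 0.577}
    - {"tx": 0.45, "ty": 0.668, "tz": 0.02, "wx": 0, "wy": 0, "wz": 0.577}
    - {"tx": 0.45, "ty": 0.668, "tz": 0.02, "wx": 0, "wy": 0, "wz": 0.577}
    - {"tx": 0.45, "ty": 0.668, "tz": 0.02, "wx": 0, "wy": 0, "wz": 0.577}
    - {"tx": 0.45, "ty": 0.668, "tz": 0.02, "wx": 0, "wy": 0, "wz": 0.577}
    - {"tx": 0.45, "ty": 0.668, "tz": 0.02, "wx": 0, "wy": 0, "wz": 0.577}
    - {"tx": 0.45, "ty": 0.668, "tz": 0.02, "wx": 0, "wy": 0, "wz": 0.577}
    - {"tx": 0.45, "ty": 0.668, "tz": 0.02, "wx": 0, "wy": 0, "wz": 0.577}
    - {"tx": 0.45, "ty": 0.668, "tz": 0.02, "wx": 0, "wy": 0, "wz": 0.577}
    - {"tx": 0.45, "ty": 0.668, "tz": 0.02, "wx": 0, "wy": 0, "wz": 0.577}
    - {"tx": 0.45, "ty": 0.668, "tz": 0.02, "wx": 0, "wy": 0, "wz": 0.577}
    - {"tx": 0.45, "ty": 0.668, "tz": 0.02, "wx": 0, "wy": 0, "wz": 0.577}
    - {"tx": 0.45, "ty": 0.668, "tz": 0.02, "wx": 0, "wy": 0, "wz": 0.577}
    - {"tx": 0.45, "ty": 0.668, "tz": 0.02, "wx": 0, "wy": 0, "wz": 0.577}
    - {"tx": 0.45, "ty": 0.668, "tz": 0.02, "wx": 0, "wy": 0, "wz": 0.577}
  gripper: 1

```text
t: 1.45
tool_pos: [446.2, -251.2, 241.2]
tool_rot: [[0.002, 1.0, -0.0], [1.0, -0.002, -0.0], [-0.0, -0.0, -1.0]]
ft_force: [-0.4, -0.2, -0.2]
width: 85.4
grip_force: 0.0
```

Run:
```python
from h import *
d=cam('wrist');save(d,'w2');np.save('w2.npy',d,allow_pickle=True)
def proj(d,X):
    c=d['R']@X+d['t'];x,y=c[:2]/c[2];f=1+d['k1']*(x*x+y*y);return (d['fx']*x*f+d['cx']).round(1),(d['fy']*y*f+d['cy']).round(1)
for X in((446.6,-250.4,140),(446.6,-250.4,137)): print(proj(d,np.array(X)))
```

```text
(np.float64(321.9), np.float64(240.5))
(np.float64(321.9), np.float64(239.1))
```

View pics/w2.png

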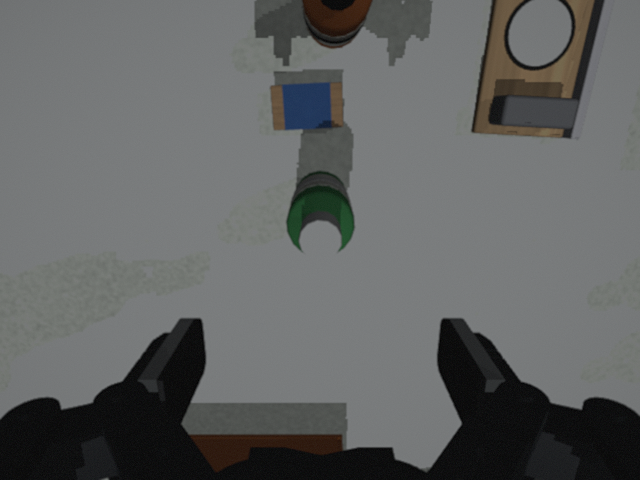

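The cap centre shows at about (320.5,237) against a predicted (322,239), which agrees. I'll descend and grip.

drive_tool:
  motion:
    - {"tx": 0, "ty": 0.002, "tz": -0.08, "wx": 0, "wy": 0, "wz": 0}
    - {"tx": 0, "ty": 0.002, "tz": -0.16, "wx": 0, "wy": 0, "wz": 0}
    - {"tx": 0, "ty": 0.002, "tz": -0.22, "wx": 0, "wy": 0, "wz": 0}
    - {"tx": 0, "ty": 0.002, "tz": -0.248, "wx": 0, "wy": 0, "wz": 0}
    - {"tx": 0, "ty": 0.002, "tz": -0.248, "wx": 0, "wy": 0, "wz": 0}
    - {"tx": 0, "ty": 0.002, "tz": -0.248, "wx": 0, "wy": 0, "wz": 0}
  gripper: 1

```text
t: 2.0
tool_pos: [446.2, -249.7, 117.0]
tool_rot: [[0.001, 1.0, -0.001], [1.0, -0.001, 0.001], [0.001, -0.001, -1.0]]
ft_force: [0.5, 0.5, 0.6]
width: 85.2
grip_force: 0.0
```

drive_tool:
  motion:
    - {"tx": 0, "ty": 0, "tz": 0, "wx": 0, "wy": 0, "wz": 0}
    - {"tx": 0, "ty": 0, "tz": 0, "wx": 0, "wy": 0, "wz": 0}
    - {"tx": 0, "ty": 0, "tz": 0, "wx": 0, "wy": 0, "wz": 0}
    - {"tx": 0, "ty": 0, "tz": 0, "wx": 0, "wy": 0, "wz": 0}
    - {"tx": 0, "ty": 0, "tz": 0, "wx": 0, "wy": 0, "wz": 0}
    - {"tx": 0, "ty": 0, "tz": 0, "wx": 0, "wy": 0, "wz": 0}
    - {"tx": 0, "ty": 0, "tz": 0, "wx": 0, "wy": 0, "wz": 0}
    - {"tx": 0, "ty": 0, "tz": 0, "wx": 0, "wy": 0, "wz": 0}
    - {"tx": 0, "ty": 0, "tz": 0, "wx": 0, "wy": 0, "wz": 0}
    - {"tx": 0, "ty": 0, "tz": 0, "wx": 0, "wy": 0, "wz": 0}
  gripper: 0.15
  grip_force: 40

```text
t: 2.83
tool_pos: [447.2, -249.6, 118.2]
tool_rot: [[-0.001, 1.0, 0.001], [1.0, 0.001, -0.001], [-0.001, 0.001, -1.0]]
ft_force: [-2.0, 0.0, 6.8]
width: 26.5
grip_force: 38.9
```

drive_tool:
  motion:
    - {"tx": 0, "ty": 0, "tz": 0.04, "wx": 0, "wy": 0, "wz": 0}
    - {"tx": 0, "ty": 0, "tz": 0.11, "wx": 0, "wy": 0, "wz": 0}
    - {"tx": 0, "ty": 0, "tz": 0.19, "wx": 0, "wy": 0, "wz": 0}
    - {"tx": 0.01, "ty": 0.02, "tz": 0.27, "wx": 0, "wy": 0, "wz": 0}
    - {"tx": 0.03, "ty": 0.06, "tz": 0.32, "wx": 0, "wy": 0, "wz": 0}
    - {"tx": 0.06, "ty": 0.12, "tz": 0.34, "wx": 0, "wy": 0, "wz": 0}
    - {"tx": 0.09, "ty": 0.19, "tz": 0.34, "wx": 0, "wy": 0, "wz": 0}
    - {"tx": 0.125, "ty": 0.26, "tz": 0.34, "wx": 0, "wy": 0, "wz": 0}
    - {"tx": 0.16, "ty": 0.33, "tz": 0.34, "wx": 0, "wy": 0, "wz": 0}
    - {"tx": 0.195, "ty": 0.4, "tz": 0.34, "wx": 0, "wy": 0, "wz": 0}
    - {"tx": 0.23, "ty": 0.47, "tz": 0.34, "wx": 0, "wy": 0, "wz": 0}
    - {"tx": 0.265, "ty": 0.54, "tz": 0.34, "wx": 0, "wy": 0, "wz": 0}
    - {"tx": 0.3, "ty": 0.61, "tz": 0.34, "wx": 0, "wy": 0, "wz": 0}
    - {"tx": 0.335, "ty": 0.68, "tz": 0.34, "wx": 0, "wy": 0, "wz": 0}
    - {"tx": 0.365, "ty": 0.735, "tz": 0.34, "wx": 0, "wy": 0, "wz": 0}
    - {"tx": 0.38, "ty": 0.77, "tz": 0.34, "wx": 0, "wy": 0, "wz": 0}
    - {"tx": 0.39, "ty": 0.787, "tz": 0.34, "wx": 0, "wy": 0, "wz": 0}
    - {"tx": 0.39, "ty": 0.787, "tz": 0.34, "wx": 0, "wy": 0, "wz": 0}
    - {"tx": 0.39, "ty": 0.787, "tz": 0.34, "wx": 0, "wy": 0, "wz": 0}

```text
t: 4.42
tool_pos: [641.2, 143.3, 286.9]
tool_rot: [[-0.001, 1.0, -0.001], [1.0, 0.001, -0.001], [-0.001, -0.001, -1.0]]
ft_force: [0.8, -0.4, -2.0]
width: 26.6
grip_force: 40.6
```

drive_tool:
  motion:
    - {"tx": 0, "ty": 0, "tz": -0.05, "wx": 0, "wy": 0, "wz": 0}
    - {"tx": 0, "ty": 0, "tz": -0.12, "wx": 0, "wy": 0, "wz": 0}
    - {"tx": 0, "ty": 0, "tz": -0.19, "wx": 0, "wy": 0, "wz": 0}
    - {"tx": 0, "ty": 0, "tz": -0.25, "wx": 0, "wy": 0, "wz": 0}
    - {"tx": 0, "ty": 0, "tz": -0.28, "wx": 0, "wy": 0, "wz": 0}
    - {"tx": 0, "ty": 0, "tz": -0.295, "wx": 0, "wy": 0, "wz": 0}
    - {"tx": 0, "ty": 0, "tz": -0.305, "wx": 0, "wy": 0, "wz": 0}
    - {"tx": 0, "ty": 0, "tz": -0.312, "wx": 0, "wy": 0, "wz": 0}
    - {"tx": 0, "ty": 0, "tz": -0.316, "wx": 0, "wy": 0, "wz": 0}
    - {"tx": 0, "ty": 0, "tz": -0.316, "wx": 0, "wy": 0, "wz": 0}
    - {"tx": 0, "ty": 0, "tz": -0.316, "wx": 0, "wy": 0, "wz": 0}

```text
t: 5.33
tool_pos: [642.4, 144.2, 130.4]
tool_rot: [[-0.0, 1.0, 0.002], [1.0, 0.0, 0.0], [0.0, 0.002, -1.0]]
ft_force: [0.1, -0.9, -2.7]
width: 26.3
grip_force: 40.5
```

Run:
```python
from h import *
s=cam('scene')['pixels'][180:340,280:480];t=cam('top')['pixels'][100:260,170:370]
cv2.imwrite('pics/g1.png',cv2.resize(np.hstack([s,t])[:,:,::-1],None,fx=2,fy=2,interpolation=cv2.INTER_CUBIC))
```

```text
(no output)
```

View pics/g1.png

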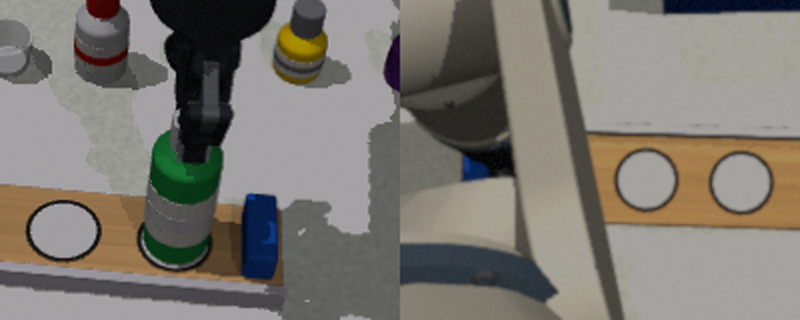

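The bottle is upright over the mark next to the blue block, with its base at about (175,245) in the crop and a few mm above the deck. I'll lower it gently and check the force.

drive_tool:
  motion:
    - {"tx": 0, "ty": 0, "tz": -0.003, "wx": 0, "wy": 0, "wz": 0}
    - {"tx": 0, "ty": 0, "tz": -0.006, "wx": 0, "wy": 0, "wz": 0}
    - {"tx": 0, "ty": 0, "tz": -0.006, "wx": 0, "wy": 0, "wz": 0}
    - {"tx": 0, "ty": 0, "tz": -0.006, "wx": 0, "wy": 0, "wz": 0}

```text
t: 5.77
tool_pos: [642.7, 144.5, 128.2]
tool_rot: [[-0.001, 1.0, 0.002], [1.0, 0.001, 0.001], [0.001, 0.002, -1.0]]
ft_force: [-2.2, -0.7, 10.3]
width: 26.6
grip_force: 42.0
```

Contact made (10 N). I'll release and rise.

drive_tool:
  motion:
    - {"tx": 0, "ty": 0, "tz": 0.002, "wx": 0, "wy": 0, "wz": 0}
    - {"tx": 0, "ty": 0, "tz": 0.002, "wx": 0, "wy": 0, "wz": 0}
    - {"tx": 0, "ty": 0, "tz": 0.002, "wx": 0, "wy": 0, "wz": 0}
    - {"tx": 0, "ty": 0, "tz": 0.002, "wx": 0, "wy": 0, "wz": 0}
    - {"tx": 0, "ty": 0, "tz": 0.002, "wx": 0, "wy": 0, "wz": 0}
    - {"tx": 0, "ty": 0, "tz": 0.002, "wx": 0, "wy": 0, "wz": 0}
    - {"tx": 0, "ty": 0, "tz": 0.002, "wx": 0, "wy": 0, "wz": 0}
    - {"tx": 0, "ty": 0, "tz": 0.002, "wx": 0, "wy": 0, "wz": 0}
    - {"tx": 0, "ty": 0, "tz": 0.05, "wx": 0, "wy": 0, "wz": 0}
    - {"tx": 0, "ty": 0, "tz": 0.12, "wx": 0, "wy": 0, "wz": 0}
    - {"tx": 0, "ty": 0, "tz": 0.2, "wx": 0, "wy": 0, "wz": 0}
    - {"tx": 0, "ty": 0, "tz": 0.2, "wx": 0, "wy": 0, "wz": 0}
  gripper: 1

```text
t: 6.77
tool_pos: [645.7, 145.1, 234.5]
tool_rot: [[-0.0, 1.0, 0.011], [1.0, 0.0, 0.002], [0.002, 0.011, -1.0]]
ft_force: [1.8, -0.7, 1.1]
width: 85.6
grip_force: 0.0
```

drive_tool:
  motion:
    - {"tx": -0.368, "ty": -0.484, "tz": 0, "wx": 0, "wy": 0, "wz": 0}
    - {"tx": -0.368, "ty": -0.484, "tz": 0, "wx": 0, "wy": 0, "wz": 0}
    - {"tx": -0.368, "ty": -0.484, "tz": 0, "wx": 0, "wy": 0, "wz": 0}
    - {"tx": -0.368, "ty": -0.484, "tz": 0, "wx": 0, "wy": 0, "wz": 0}
    - {"tx": -0.368, "ty": -0.484, "tz": 0, "wx": 0, "wy": 0, "wz": 0}
    - {"tx": -0.368, "ty": -0.484, "tz": 0, "wx": 0, "wy": 0, "wz": 0}
    - {"tx": -0.368, "ty": -0.484, "tz": 0, "wx": 0, "wy": 0, "wz": 0}
    - {"tx": -0.368, "ty": -0.484, "tz": 0, "wx": 0, "wy": 0, "wz": 0}
    - {"tx": -0.368, "ty": -0.484, "tz": 0, "wx": 0, "wy": 0, "wz": 0}
    - {"tx": -0.368, "ty": -0.484, "tz": -0.01, "wx": 0, "wy": 0, "wz": 0}
    - {"tx": -0.368, "ty": -0.484, "tz": -0.01, "wx": 0, "wy": 0, "wz": 0}
    - {"tx": -0.368, "ty": -0.484, "tz": -0.01, "wx": 0, "wy": 0, "wz": 0}

```text
t: 7.77
tool_pos: [458.5, -96.9, 220.9]
tool_rot: [[-0.002, 1.0, -0.0], [1.0, 0.002, 0.0], [0.0, -0.0, -1.0]]
ft_force: [0.0, -1.0, -0.4]
width: 85.2
grip_force: 0.0
```

Run:
```python
from h import *
s=cam('scene')['pixels'][180:340,280:480];d=cam('wrist')
cv2.imwrite('pics/g2.png',np.vstack([cv2.resize(s,(400,320)),cv2.resize(d['pixels'],(400,300))])[:,:,::-1])
def proj(d,X):
    c=d['R']@X+d['t'];x,y=c[:2]/c[2];f=1+d['k1']*(x*x+y*y);return (d['fx']*x*f+d['cx']).round(1),(d['fy']*y*f+d['cy']).round(1)
print(proj(d,np.array((457.8,-97.6,116))))
m=(d['pixels'].max(2)<45).astype(np.uint8);k,l,st,ce=cv2.connectedComponentsWithStats(m)
for i in range(1,k):
    if st[i,4]>300: print(st[i],ce[i].round(1))
s=ctrl.read_state();print(s['t'],s['tool_pos'])
```

```text
(np.float64(320.2), np.float64(241.0))
[449   0  52 296 518] [476.1 133.6]
[516   0  76  47 376] [547.1  28.2]
[ 463    0  153  304 3112] [552.7 177.3]
[495  86  69  70 509] [526.5 118.9]
[477 189  63  61 369] [507.2 216.6]
[ 263  213   76   54 1951] [313. 242.]
[    0   319   640   161 45160] [319.8 428.4]
7.8667 [458.45764126 -96.9512925  221.04018507]
```

View pics/g2.png

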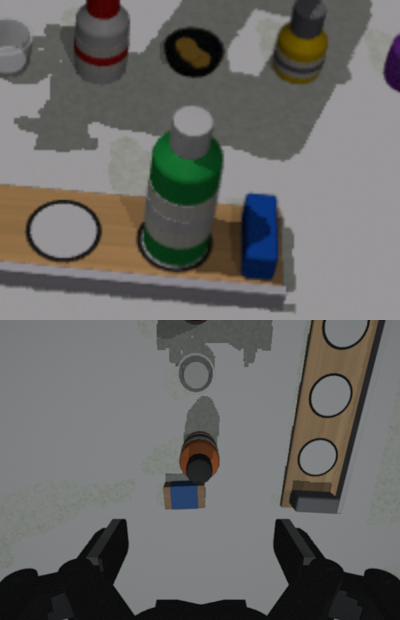

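Green stands upright on its mark. The orange cap is at about (319,237) in the wrist view, as predicted. I'll descend and grip.

drive_tool:
  motion:
    - {"tx": 0, "ty": 0, "tz": -0.08, "wx": 0, "wy": 0, "wz": 0}
    - {"tx": 0, "ty": 0, "tz": -0.16, "wx": 0, "wy": 0, "wz": 0}
    - {"tx": 0, "ty": 0, "tz": -0.22, "wx": 0, "wy": 0, "wz": 0}
    - {"tx": 0, "ty": 0, "tz": -0.252, "wx": 0, "wy": 0, "wz": 0}
    - {"tx": 0, "ty": 0, "tz": -0.252, "wx": 0, "wy": 0, "wz": 0}
    - {"tx": 0, "ty": 0, "tz": -0.252, "wx": 0, "wy": 0, "wz": 0}
  gripper: 1

```text
t: 8.37
tool_pos: [457.7, -97.2, 94.8]
tool_rot: [[-0.001, 1.0, -0.002], [1.0, 0.001, 0.0], [0.0, -0.002, -1.0]]
ft_force: [0.3, 0.1, 0.5]
width: 85.3
grip_force: 0.0
```

drive_tool:
  motion:
    - {"tx": 0, "ty": 0, "tz": 0, "wx": 0, "wy": 0, "wz": 0}
    - {"tx": 0, "ty": 0, "tz": 0, "wx": 0, "wy": 0, "wz": 0}
    - {"tx": 0, "ty": 0, "tz": 0, "wx": 0, "wy": 0, "wz": 0}
    - {"tx": 0, "ty": 0, "tz": 0, "wx": 0, "wy": 0, "wz": 0}
    - {"tx": 0, "ty": 0, "tz": 0, "wx": 0, "wy": 0, "wz": 0}
    - {"tx": 0, "ty": 0, "tz": 0, "wx": 0, "wy": 0, "wz": 0}
    - {"tx": 0, "ty": 0, "tz": 0, "wx": 0, "wy": 0, "wz": 0}
    - {"tx": 0, "ty": 0, "tz": 0, "wx": 0, "wy": 0, "wz": 0}
    - {"tx": 0, "ty": 0, "tz": 0, "wx": 0, "wy": 0, "wz": 0}
    - {"tx": 0, "ty": 0, "tz": 0, "wx": 0, "wy": 0, "wz": 0}
  gripper: 0.15
  grip_force: 40

```text
t: 9.2
tool_pos: [458.2, -98.0, 96.2]
tool_rot: [[-0.0, 1.0, 0.001], [1.0, 0.0, -0.0], [-0.0, 0.001, -1.0]]
ft_force: [-2.2, 0.2, 8.6]
width: 26.5
grip_force: 38.8
```

drive_tool:
  motion:
    - {"tx": 0, "ty": 0, "tz": 0.04, "wx": 0, "wy": 0, "wz": 0}
    - {"tx": 0, "ty": 0, "tz": 0.1, "wx": 0, "wy": 0, "wz": 0}
    - {"tx": 0, "ty": 0, "tz": 0.16, "wx": 0, "wy": 0, "wz": 0}
    - {"tx": 0.02, "ty": 0.02, "tz": 0.19, "wx": 0, "wy": 0, "wz": 0}
    - {"tx": 0.06, "ty": 0.05, "tz": 0.2, "wx": 0, "wy": 0, "wz": 0}
    - {"tx": 0.11, "ty": 0.09, "tz": 0.2, "wx": 0, "wy": 0, "wz": 0}
    - {"tx": 0.16, "ty": 0.14, "tz": 0.2, "wx": 0, "wy": 0, "wz": 0}
    - {"tx": 0.21, "ty": 0.185, "tz": 0.2, "wx": 0, "wy": 0, "wz": 0}
    - {"tx": 0.26, "ty": 0.23, "tz": 0.2, "wx": 0, "wy": 0, "wz": 0}
    - {"tx": 0.31, "ty": 0.27, "tz": 0.2, "wx": 0, "wy": 0, "wz": 0}
    - {"tx": 0.34, "ty": 0.298, "tz": 0.2, "wx": 0, "wy": 0, "wz": 0}
    - {"tx": 0.358, "ty": 0.313, "tz": 0.2, "wx": 0, "wy": 0, "wz": 0}
    - {"tx": 0.358, "ty": 0.313, "tz": 0.2, "wx": 0, "wy": 0, "wz": 0}
    - {"tx": 0.358, "ty": 0.313, "tz": 0.2, "wx": 0, "wy": 0, "wz": 0}
    - {"tx": 0.358, "ty": 0.313, "tz": 0.2, "wx": 0, "wy": 0, "wz": 0}

```text
t: 10.45
tool_pos: [635.6, 57.8, 195.1]
tool_rot: [[-0.0, 1.0, -0.001], [1.0, 0.0, -0.0], [-0.0, -0.001, -1.0]]
ft_force: [0.3, 0.3, -1.1]
width: 26.8
grip_force: 40.3
```

drive_tool:
  motion:
    - {"tx": 0.002, "ty": 0.002, "tz": -0.04, "wx": 0, "wy": 0, "wz": 0}
    - {"tx": 0.002, "ty": 0.002, "tz": -0.09, "wx": 0, "wy": 0, "wz": 0}
    - {"tx": 0.002, "ty": 0.002, "tz": -0.135, "wx": 0, "wy": 0, "wz": 0}
    - {"tx": 0.002, "ty": 0.002, "tz": -0.158, "wx": 0, "wy": 0, "wz": 0}
    - {"tx": 0.002, "ty": 0.002, "tz": -0.168, "wx": 0, "wy": 0, "wz": 0}
    - {"tx": 0.002, "ty": 0.002, "tz": -0.174, "wx": 0, "wy": 0, "wz": 0}
    - {"tx": 0.002, "ty": 0.002, "tz": -0.177, "wx": 0, "wy": 0, "wz": 0}
    - {"tx": 0.002, "ty": 0.002, "tz": -0.18, "wx": 0, "wy": 0, "wz": 0}
    - {"tx": 0.002, "ty": 0.002, "tz": -0.18, "wx": 0, "wy": 0, "wz": 0}
    - {"tx": 0.002, "ty": 0.002, "tz": -0.18, "wx": 0, "wy": 0, "wz": 0}
    - {"tx": 0.002, "ty": 0.002, "tz": -0.18, "wx": 0, "wy": 0, "wz": 0}

```text
t: 11.37
tool_pos: [638.5, 59.8, 106.3]
tool_rot: [[-0.001, 1.0, 0.002], [1.0, 0.001, 0.0], [0.0, 0.002, -1.0]]
ft_force: [-0.4, 0.4, 2.5]
width: 26.4
grip_force: 40.6
```

Touching. I'll go 1 mm more, then release and rise.

drive_tool:
  motion:
    - {"tx": 0, "ty": 0, "tz": -0.002, "wx": 0, "wy": 0, "wz": 0}
    - {"tx": 0, "ty": 0, "tz": -0.002, "wx": 0, "wy": 0, "wz": 0}

```text
t: 11.53
tool_pos: [638.7, 59.8, 106.2]
tool_rot: [[-0.001, 1.0, 0.002], [1.0, 0.001, 0.0], [0.0, 0.002, -1.0]]
ft_force: [-2.9, 0.1, 11.9]
width: 26.9
grip_force: 41.7
```

drive_tool:
  motion:
    - {"tx": 0, "ty": 0, "tz": 0.002, "wx": 0, "wy": 0, "wz": 0}
    - {"tx": 0, "ty": 0, "tz": 0.002, "wx": 0, "wy": 0, "wz": 0}
    - {"tx": 0, "ty": 0, "tz": 0.002, "wx": 0, "wy": 0, "wz": 0}
    - {"tx": 0, "ty": 0, "tz": 0.002, "wx": 0, "wy": 0, "wz": 0}
    - {"tx": 0, "ty": 0, "tz": 0.002, "wx": 0, "wy": 0, "wz": 0}
    - {"tx": 0, "ty": 0, "tz": 0.002, "wx": 0, "wy": 0, "wz": 0}
    - {"tx": 0, "ty": 0, "tz": 0.002, "wx": 0, "wy": 0, "wz": 0}
    - {"tx": 0, "ty": 0, "tz": 0.002, "wx": 0, "wy": 0, "wz": 0}
    - {"tx": 0, "ty": 0, "tz": 0.05, "wx": 0, "wy": 0, "wz": 0}
    - {"tx": 0, "ty": 0, "tz": 0.12, "wx": 0, "wy": 0, "wz": 0}
    - {"tx": 0, "ty": 0, "tz": 0.2, "wx": 0, "wy": 0, "wz": 0}
    - {"tx": 0, "ty": 0, "tz": 0.2, "wx": 0, "wy": 0, "wz": 0}
    - {"tx": 0, "ty": 0, "tz": 0.2, "wx": 0, "wy": 0, "wz": 0}
    - {"tx": 0, "ty": 0, "tz": 0.2, "wx": 0, "wy": 0, "wz": 0}
  gripper: 1

```text
t: 12.7
tool_pos: [637.6, 59.7, 204.1]
tool_rot: [[-0.0, 1.0, 0.0], [1.0, 0.0, 0.0], [0.0, 0.0, -1.0]]
ft_force: [0.5, 0.1, -1.4]
width: 85.2
grip_force: 0.0
```

drive_tool:
  motion:
    - {"tx": -0.37, "ty": 0.044, "tz": 0, "wx": 0, "wy": 0, "wz": 0}
    - {"tx": -0.37, "ty": 0.044, "tz": 0, "wx": 0, "wy": 0, "wz": 0}
    - {"tx": -0.37, "ty": 0.044, "tz": 0, "wx": 0, "wy": 0, "wz": 0}
    - {"tx": -0.37, "ty": 0.044, "tz": 0, "wx": 0, "wy": 0, "wz": 0}
    - {"tx": -0.37, "ty": 0.044, "tz": 0, "wx": 0, "wy": 0, "wz": 0}
    - {"tx": -0.37, "ty": 0.044, "tz": 0, "wx": 0, "wy": 0, "wz": 0}
    - {"tx": -0.37, "ty": 0.044, "tz": 0, "wx": 0, "wy": 0, "wz": 0}
    - {"tx": -0.37, "ty": 0.044, "tz": 0, "wx": 0, "wy": 0, "wz": 0}
    - {"tx": -0.37, "ty": 0.044, "tz": 0, "wx": 0, "wy": 0, "wz": 0}

```text
t: 13.45
tool_pos: [453.8, 81.6, 203.9]
tool_rot: [[-0.0, 1.0, -0.0], [1.0, 0.0, -0.0], [-0.0, -0.0, -1.0]]
ft_force: [-0.3, 0.4, -0.3]
width: 85.6
grip_force: 0.0
```

Run:
```python
from h import *
d=cam('wrist')
hsv=cv2.cvtColor(d['pixels'],cv2.COLOR_RGB2HSV);m=cv2.inRange(hsv,(0,150,80),(5,255,255));k,l,st,ce=cv2.connectedComponentsWithStats(m)
for i in range(1,k):
    if st[i,4]>200: print(st[i],ce[i].round(1),plane(d,*ce[i],94).round(1))
s=ctrl.read_state();print(s['t'],s['tool_pos'])
```

```text
[ 298  218   40   39 1200] [317.8 237. ] [451.6  82.1  94. ]
13.5 [453.77773215  81.59404493 203.92168282]
```

The red cap is confirmed at (452,82), so I'll descend and grip.

drive_tool:
  motion:
    - {"tx": -0.002, "ty": 0, "tz": -0.08, "wx": 0, "wy": 0, "wz": 0}
    - {"tx": -0.002, "ty": 0, "tz": -0.16, "wx": 0, "wy": 0, "wz": 0}
    - {"tx": -0.002, "ty": 0, "tz": -0.23, "wx": 0, "wy": 0, "wz": 0}
    - {"tx": -0.002, "ty": 0, "tz": -0.262, "wx": 0, "wy": 0, "wz": 0}
    - {"tx": -0.002, "ty": 0, "tz": -0.262, "wx": 0, "wy": 0, "wz": 0}
    - {"tx": -0.002, "ty": 0, "tz": -0.262, "wx": 0, "wy": 0, "wz": 0}
  gripper: 1

```text
t: 14.0
tool_pos: [451.8, 81.5, 72.5]
tool_rot: [[-0.0, 1.0, -0.002], [1.0, 0.0, -0.0], [-0.0, -0.002, -1.0]]
ft_force: [0.2, -0.1, 1.0]
width: 85.5
grip_force: 0.0
```

drive_tool:
  motion:
    - {"tx": 0, "ty": 0, "tz": 0, "wx": 0, "wy": 0, "wz": 0}
    - {"tx": 0, "ty": 0, "tz": 0, "wx": 0, "wy": 0, "wz": 0}
    - {"tx": 0, "ty": 0, "tz": 0, "wx": 0, "wy": 0, "wz": 0}
    - {"tx": 0, "ty": 0, "tz": 0, "wx": 0, "wy": 0, "wz": 0}
    - {"tx": 0, "ty": 0, "tz": 0, "wx": 0, "wy": 0, "wz": 0}
    - {"tx": 0, "ty": 0, "tz": 0, "wx": 0, "wy": 0, "wz": 0}
    - {"tx": 0, "ty": 0, "tz": 0, "wx": 0, "wy": 0, "wz": 0}
    - {"tx": 0, "ty": 0, "tz": 0, "wx": 0, "wy": 0, "wz": 0}
    - {"tx": 0, "ty": 0, "tz": 0, "wx": 0, "wy": 0, "wz": 0}
    - {"tx": 0, "ty": 0, "tz": 0, "wx": 0, "wy": 0, "wz": 0}
  gripper: 0.15
  grip_force: 40

```text
t: 14.83
tool_pos: [452.3, 81.8, 74.2]
tool_rot: [[-0.0, 1.0, 0.001], [1.0, 0.0, 0.0], [0.0, 0.001, -1.0]]
ft_force: [-1.7, -0.4, 9.4]
width: 26.8
grip_force: 38.8
```

drive_tool:
  motion:
    - {"tx": 0, "ty": 0, "tz": 0.04, "wx": 0, "wy": 0, "wz": 0}
    - {"tx": 0, "ty": 0, "tz": 0.1, "wx": 0, "wy": 0, "wz": 0}
    - {"tx": 0, "ty": 0, "tz": 0.16, "wx": 0, "wy": 0, "wz": 0}
    - {"tx": 0.02, "ty": -0.012, "tz": 0.19, "wx": 0, "wy": 0, "wz": 0}
    - {"tx": 0.06, "ty": -0.036, "tz": 0.2, "wx": 0, "wy": 0, "wz": 0}
    - {"tx": 0.11, "ty": -0.066, "tz": 0.2, "wx": 0, "wy": 0, "wz": 0}
    - {"tx": 0.16, "ty": -0.096, "tz": 0.2, "wx": 0, "wy": 0, "wz": 0}
    - {"tx": 0.21, "ty": -0.126, "tz": 0.2, "wx": 0, "wy": 0, "wz": 0}
    - {"tx": 0.26, "ty": -0.156, "tz": 0.2, "wx": 0, "wy": 0, "wz": 0}
    - {"tx": 0.31, "ty": -0.186, "tz": 0.2, "wx": 0, "wy": 0, "wz": 0}
    - {"tx": 0.345, "ty": -0.207, "tz": 0.2, "wx": 0, "wy": 0, "wz": 0}
    - {"tx": 0.36, "ty": -0.216, "tz": 0.2, "wx": 0, "wy": 0, "wz": 0}
    - {"tx": 0.36, "ty": -0.216, "tz": 0.2, "wx": 0, "wy": 0, "wz": 0}
    - {"tx": 0.36, "ty": -0.216, "tz": 0.2, "wx": 0, "wy": 0, "wz": 0}
    - {"tx": 0.36, "ty": -0.216, "tz": 0.2, "wx": 0, "wy": 0, "wz": 0}

```text
t: 16.08
tool_pos: [630.4, -25.6, 173.0]
tool_rot: [[-0.001, 1.0, -0.002], [1.0, 0.001, 0.0], [0.0, -0.002, -1.0]]
ft_force: [-0.3, -0.6, -1.3]
width: 26.4
grip_force: 40.1
```

drive_tool:
  motion:
    - {"tx": 0, "ty": 0, "tz": -0.04, "wx": 0, "wy": 0, "wz": 0}
    - {"tx": 0, "ty": 0, "tz": -0.09, "wx": 0, "wy": 0, "wz": 0}
    - {"tx": 0, "ty": 0, "tz": -0.135, "wx": 0, "wy": 0, "wz": 0}
    - {"tx": 0, "ty": 0, "tz": -0.158, "wx": 0, "wy": 0, "wz": 0}
    - {"tx": 0, "ty": 0, "tz": -0.168, "wx": 0, "wy": 0, "wz": 0}
    - {"tx": 0, "ty": 0, "tz": -0.174, "wx": 0, "wy": 0, "wz": 0}
    - {"tx": 0, "ty": 0, "tz": -0.177, "wx": 0, "wy": 0, "wz": 0}
    - {"tx": 0, "ty": 0, "tz": -0.18, "wx": 0, "wy": 0, "wz": 0}
    - {"tx": 0, "ty": 0, "tz": -0.18, "wx": 0, "wy": 0, "wz": 0}
    - {"tx": 0, "ty": 0, "tz": -0.18, "wx": 0, "wy": 0, "wz": 0}

```text
t: 16.92
tool_pos: [632.5, -26.3, 84.3]
tool_rot: [[-0.0, 1.0, 0.002], [1.0, 0.0, -0.0], [-0.0, 0.002, -1.0]]
ft_force: [0.3, 0.1, 2.5]
width: 26.4
grip_force: 40.3
```

drive_tool:
  motion:
    - {"tx": 0, "ty": 0, "tz": -0.002, "wx": 0, "wy": 0, "wz": 0}
    - {"tx": 0, "ty": 0, "tz": -0.002, "wx": 0, "wy": 0, "wz": 0}

```text
t: 17.08
tool_pos: [632.7, -26.4, 84.3]
tool_rot: [[-0.0, 1.0, 0.002], [1.0, 0.0, -0.0], [-0.0, 0.002, -1.0]]
ft_force: [-3.9, 0.8, 11.8]
width: 26.5
grip_force: 41.5
```

drive_tool:
  motion:
    - {"tx": 0, "ty": 0, "tz": 0.002, "wx": 0, "wy": 0, "wz": 0}
    - {"tx": 0, "ty": 0, "tz": 0.002, "wx": 0, "wy": 0, "wz": 0}
    - {"tx": 0, "ty": 0, "tz": 0.002, "wx": 0, "wy": 0, "wz": 0}
    - {"tx": 0, "ty": 0, "tz": 0.002, "wx": 0, "wy": 0, "wz": 0}
    - {"tx": 0, "ty": 0, "tz": 0.002, "wx": 0, "wy": 0, "wz": 0}
    - {"tx": 0, "ty": 0, "tz": 0.002, "wx": 0, "wy": 0, "wz": 0}
    - {"tx": 0, "ty": 0, "tz": 0.002, "wx": 0, "wy": 0, "wz": 0}
    - {"tx": 0, "ty": 0, "tz": 0.002, "wx": 0, "wy": 0, "wz": 0}
    - {"tx": 0, "ty": 0, "tz": 0.05, "wx": 0, "wy": 0, "wz": 0}
    - {"tx": 0, "ty": 0, "tz": 0.12, "wx": 0, "wy": 0, "wz": 0}
    - {"tx": 0, "ty": 0, "tz": 0.2, "wx": 0, "wy": 0, "wz": 0}
    - {"tx": 0, "ty": 0, "tz": 0.24, "wx": 0, "wy": 0, "wz": 0}
    - {"tx": 0, "ty": 0, "tz": 0.24, "wx": 0, "wy": 0, "wz": 0}
    - {"tx": 0, "ty": 0, "tz": 0.24, "wx": 0, "wy": 0, "wz": 0}
    - {"tx": 0, "ty": 0, "tz": 0.24, "wx": 0, "wy": 0, "wz": 0}
  gripper: 1

```text
t: 18.33
tool_pos: [631.2, -26.3, 201.5]
tool_rot: [[-0.0, 1.0, -0.001], [1.0, 0.0, 0.0], [0.0, -0.001, -1.0]]
ft_force: [0.7, -0.5, -0.2]
width: 85.5
grip_force: 0.0
```

drive_tool:
  motion:
    - {"tx": -0.377, "ty": 0.565, "tz": 0, "wx": 0, "wy": 0, "wz": 0}
    - {"tx": -0.377, "ty": 0.565, "tz": 0, "wx": 0, "wy": 0, "wz": 0}
    - {"tx": -0.377, "ty": 0.565, "tz": 0, "wx": 0, "wy": 0, "wz": 0}
    - {"tx": -0.377, "ty": 0.565, "tz": 0, "wx": 0, "wy": 0, "wz": 0}
    - {"tx": -0.377, "ty": 0.565, "tz": 0, "wx": 0, "wy": 0, "wz": 0}
    - {"tx": -0.377, "ty": 0.565, "tz": 0, "wx": 0, "wy": 0, "wz": 0}
    - {"tx": -0.377, "ty": 0.565, "tz": 0, "wx": 0, "wy": 0, "wz": 0}
    - {"tx": -0.377, "ty": 0.565, "tz": 0, "wx": 0, "wy": 0, "wz": 0}
    - {"tx": -0.377, "ty": 0.565, "tz": 0, "wx": 0, "wy": 0, "wz": 0}
    - {"tx": -0.377, "ty": 0.565, "tz": 0, "wx": 0, "wy": 0, "wz": 0}
    - {"tx": -0.377, "ty": 0.565, "tz": 0, "wx": 0, "wy": 0, "wz": 0}
    - {"tx": -0.377, "ty": 0.565, "tz": 0, "wx": 0, "wy": 0, "wz": 0}

```text
t: 19.33
tool_pos: [443.7, 255.1, 201.6]
tool_rot: [[0.0, 1.0, -0.001], [1.0, -0.0, -0.001], [-0.001, -0.001, -1.0]]
ft_force: [0.4, -0.1, -0.0]
width: 85.5
grip_force: 0.0
```

Run:
```python
from h import *
d=cam('wrist');s=cam('scene')
cv2.imwrite('pics/y1.png',np.vstack([s['pixels'][180:340,120:480],d['pixels'][100:320,140:500]])[:,:,::-1])
def proj(d,X):
    c=d['R']@X+d['t'];x,y=c[:2]/c[2];f=1+d['k1']*(x*x+y*y);return (d['fx']*x*f+d['cx']).round(1),(d['fy']*y*f+d['cy']).round(1)
print(proj(d,np.array((443.2,256.3,72))))
s=ctrl.read_state();print(s['t'],s['tool_pos'])
```

```text
(np.float64(320.7), np.float64(227.5))
19.4333 [444.00697857 254.91708559 201.87729397]
```

View pics/y1.png

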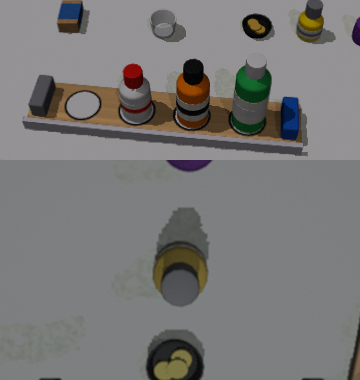

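The three placed bottles stand on their marks. The yellow cap is at about (320,225) against a predicted (321,227). I'll grip it.

drive_tool:
  motion:
    - {"tx": 0, "ty": 0.002, "tz": -0.08, "wx": 0, "wy": 0, "wz": 0}
    - {"tx": 0, "ty": 0.002, "tz": -0.16, "wx": 0, "wy": 0, "wz": 0}
    - {"tx": 0, "ty": 0.002, "tz": -0.24, "wx": 0, "wy": 0, "wz": 0}
    - {"tx": 0, "ty": 0.002, "tz": -0.285, "wx": 0, "wy": 0, "wz": 0}
    - {"tx": 0, "ty": 0.002, "tz": -0.301, "wx": 0, "wy": 0, "wz": 0}
    - {"tx": 0, "ty": 0.002, "tz": -0.301, "wx": 0, "wy": 0, "wz": 0}
    - {"tx": 0, "ty": 0.002, "tz": -0.301, "wx": 0, "wy": 0, "wz": 0}
  gripper: 1

```text
t: 20.02
tool_pos: [444.2, 256.9, 52.4]
tool_rot: [[0.001, 1.0, 0.0], [1.0, -0.001, 0.0], [0.0, 0.0, -1.0]]
ft_force: [0.6, -0.0, 0.0]
width: 85.3
grip_force: 0.0
```

drive_tool:
  motion:
    - {"tx": 0, "ty": 0, "tz": 0, "wx": 0, "wy": 0, "wz": 0}
    - {"tx": 0, "ty": 0, "tz": 0, "wx": 0, "wy": 0, "wz": 0}
    - {"tx": 0, "ty": 0, "tz": 0, "wx": 0, "wy": 0, "wz": 0}
    - {"tx": 0, "ty": 0, "tz": 0, "wx": 0, "wy": 0, "wz": 0}
    - {"tx": 0, "ty": 0, "tz": 0, "wx": 0, "wy": 0, "wz": 0}
    - {"tx": 0, "ty": 0, "tz": 0, "wx": 0, "wy": 0, "wz": 0}
    - {"tx": 0, "ty": 0, "tz": 0, "wx": 0, "wy": 0, "wz": 0}
    - {"tx": 0, "ty": 0, "tz": 0, "wx": 0, "wy": 0, "wz": 0}
    - {"tx": 0, "ty": 0, "tz": 0, "wx": 0, "wy": 0, "wz": 0}
    - {"tx": 0, "ty": 0, "tz": 0, "wx": 0, "wy": 0, "wz": 0}
  gripper: 0.15
  grip_force: 40

```text
t: 20.85
tool_pos: [443.6, 257.5, 52.6]
tool_rot: [[-0.001, 1.0, 0.001], [1.0, 0.001, 0.001], [0.001, 0.001, -1.0]]
ft_force: [-2.1, 0.5, 8.2]
width: 26.5
grip_force: 38.8
```

drive_tool:
  motion:
    - {"tx": 0, "ty": 0, "tz": 0.04, "wx": 0, "wy": 0, "wz": 0}
    - {"tx": 0, "ty": 0, "tz": 0.11, "wx": 0, "wy": 0, "wz": 0}
    - {"tx": 0, "ty": 0, "tz": 0.19, "wx": 0, "wy": 0, "wz": 0}
    - {"tx": 0, "ty": 0, "tz": 0.27, "wx": 0, "wy": 0, "wz": 0}
    - {"tx": 0.02, "ty": -0.04, "tz": 0.32, "wx": 0, "wy": 0, "wz": 0}
    - {"tx": 0.05, "ty": -0.1, "tz": 0.34, "wx": 0, "wy": 0, "wz": 0}
    - {"tx": 0.085, "ty": -0.17, "tz": 0.34, "wx": 0, "wy": 0, "wz": 0}
    - {"tx": 0.12, "ty": -0.24, "tz": 0.34, "wx": 0, "wy": 0, "wz": 0}
    - {"tx": 0.155, "ty": -0.31, "tz": 0.34, "wx": 0, "wy": 0, "wz": 0}
    - {"tx": 0.19, "ty": -0.38, "tz": 0.34, "wx": 0, "wy": 0, "wz": 0}
    - {"tx": 0.225, "ty": -0.45, "tz": 0.34, "wx": 0, "wy": 0, "wz": 0}
    - {"tx": 0.26, "ty": -0.52, "tz": 0.34, "wx": 0, "wy": 0, "wz": 0}
    - {"tx": 0.295, "ty": -0.59, "tz": 0.34, "wx": 0, "wy": 0, "wz": 0}
    - {"tx": 0.33, "ty": -0.66, "tz": 0.34, "wx": 0, "wy": 0, "wz": 0}
    - {"tx": 0.355, "ty": -0.71, "tz": 0.34, "wx": 0, "wy": 0, "wz": 0}
    - {"tx": 0.368, "ty": -0.737, "tz": 0.34, "wx": 0, "wy": 0, "wz": 0}
    - {"tx": 0.368, "ty": -0.737, "tz": 0.34, "wx": 0, "wy": 0, "wz": 0}
    - {"tx": 0.368, "ty": -0.737, "tz": 0.34, "wx": 0, "wy": 0, "wz": 0}
    - {"tx": 0.368, "ty": -0.737, "tz": 0.34, "wx": 0, "wy": 0, "wz": 0}

```text
t: 22.43
tool_pos: [626.6, -110.2, 221.6]
tool_rot: [[-0.001, 1.0, -0.001], [1.0, 0.001, 0.001], [0.001, -0.001, -1.0]]
ft_force: [-1.0, -0.1, -1.4]
width: 26.6
grip_force: 39.8
```

drive_tool:
  motion:
    - {"tx": 0, "ty": 0, "tz": -0.05, "wx": 0, "wy": 0, "wz": 0}
    - {"tx": 0, "ty": 0, "tz": -0.12, "wx": 0, "wy": 0, "wz": 0}
    - {"tx": 0, "ty": 0, "tz": -0.19, "wx": 0, "wy": 0, "wz": 0}
    - {"tx": 0, "ty": 0, "tz": -0.25, "wx": 0, "wy": 0, "wz": 0}
    - {"tx": 0, "ty": 0, "tz": -0.285, "wx": 0, "wy": 0, "wz": 0}
    - {"tx": 0, "ty": 0, "tz": -0.3, "wx": 0, "wy": 0, "wz": 0}
    - {"tx": 0, "ty": 0, "tz": -0.31, "wx": 0, "wy": 0, "wz": 0}
    - {"tx": 0, "ty": 0, "tz": -0.316, "wx": 0, "wy": 0, "wz": 0}
    - {"tx": 0, "ty": 0, "tz": -0.32, "wx": 0, "wy": 0, "wz": 0}
    - {"tx": 0, "ty": 0, "tz": -0.32, "wx": 0, "wy": 0, "wz": 0}
    - {"tx": 0, "ty": 0, "tz": -0.32, "wx": 0, "wy": 0, "wz": 0}

```text
t: 23.35
tool_pos: [628.1, -111.3, 63.0]
tool_rot: [[-0.001, 1.0, 0.002], [1.0, 0.001, -0.0], [-0.0, 0.002, -1.0]]
ft_force: [0.0, 0.0, -0.7]
width: 26.6
grip_force: 39.8
```

Not touching yet. I'll lower it a little more.

drive_tool:
  motion:
    - {"tx": 0, "ty": 0, "tz": -0.002, "wx": 0, "wy": 0, "wz": 0}
    - {"tx": 0, "ty": 0, "tz": -0.003, "wx": 0, "wy": 0, "wz": 0}
    - {"tx": 0, "ty": 0, "tz": -0.003, "wx": 0, "wy": 0, "wz": 0}

```text
t: 23.6
tool_pos: [628.1, -111.6, 62.6]
tool_rot: [[-0.0, 1.0, 0.002], [1.0, 0.0, -0.0], [-0.0, 0.002, -1.0]]
ft_force: [-4.3, 1.1, 13.9]
width: 26.8
grip_force: 41.2
```

Contact. I'll release, rise, and move aside toward the robot so the cameras see the row.

drive_tool:
  motion:
    - {"tx": 0, "ty": 0, "tz": 0.002, "wx": 0, "wy": 0, "wz": 0}
    - {"tx": 0, "ty": 0, "tz": 0.002, "wx": 0, "wy": 0, "wz": 0}
    - {"tx": 0, "ty": 0, "tz": 0.002, "wx": 0, "wy": 0, "wz": 0}
    - {"tx": 0, "ty": 0, "tz": 0.002, "wx": 0, "wy": 0, "wz": 0}
    - {"tx": 0, "ty": 0, "tz": 0.002, "wx": 0, "wy": 0, "wz": 0}
    - {"tx": 0, "ty": 0, "tz": 0.002, "wx": 0, "wy": 0, "wz": 0}
    - {"tx": 0, "ty": 0, "tz": 0.002, "wx": 0, "wy": 0, "wz": 0}
    - {"tx": 0, "ty": 0, "tz": 0.002, "wx": 0, "wy": 0, "wz": 0}
    - {"tx": 0, "ty": 0, "tz": 0.05, "wx": 0, "wy": 0, "wz": 0}
    - {"tx": 0, "ty": 0, "tz": 0.12, "wx": 0, "wy": 0, "wz": 0}
    - {"tx": 0, "ty": 0, "tz": 0.2, "wx": 0, "wy": 0, "wz": 0}
    - {"tx": 0, "ty": 0, "tz": 0.28, "wx": 0, "wy": 0, "wz": 0}
    - {"tx": -0.1, "ty": -0.1, "tz": 0.32, "wx": 0, "wy": 0, "wz": 0}
    - {"tx": -0.4, "ty": -0.4, "tz": 0.32, "wx": 0, "wy": 0, "wz": 0}
    - {"tx": -0.4, "ty": -0.4, "tz": 0.32, "wx": 0, "wy": 0, "wz": 0}
    - {"tx": -0.4, "ty": -0.4, "tz": 0.32, "wx": 0, "wy": 0, "wz": 0}
    - {"tx": -0.4, "ty": -0.4, "tz": 0.32, "wx": 0, "wy": 0, "wz": 0}
    - {"tx": -0.4, "ty": -0.4, "tz": 0.32, "wx": 0, "wy": 0, "wz": 0}
    - {"tx": -0.4, "ty": -0.4, "tz": 0.32, "wx": 0, "wy": 0, "wz": 0}
    - {"tx": -0.4, "ty": -0.4, "tz": 0.32, "wx": 0, "wy": 0, "wz": 0}
  gripper: 1

```text
t: 25.27
tool_pos: [423.4, -314.7, 220.6]
tool_rot: [[0.003, 1.0, -0.001], [1.0, -0.003, -0.001], [-0.001, -0.001, -1.0]]
ft_force: [-0.3, 0.7, -0.2]
width: 85.5
grip_force: 0.0
```

Run:
```python
from h import *
t=cam('top');s=cam('scene')
for n,d in(('T',t),('S',s)): np.save(n+'f.npy',d,allow_pickle=True)
a=cv2.resize(t['pixels'][140:240,190:450],None,fx=3,fy=3,interpolation=cv2.INTER_NEAREST);b=cv2.resize(s['pixels'][235:335,150:410] ,None,fx=3,fy=3,interpolation=cv2.INTER_NEAREST)
cv2.imwrite('pics/fin.png',np.vstack([a,b])[:,:,::-1])
```

```text
(no output)
```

View pics/fin.png

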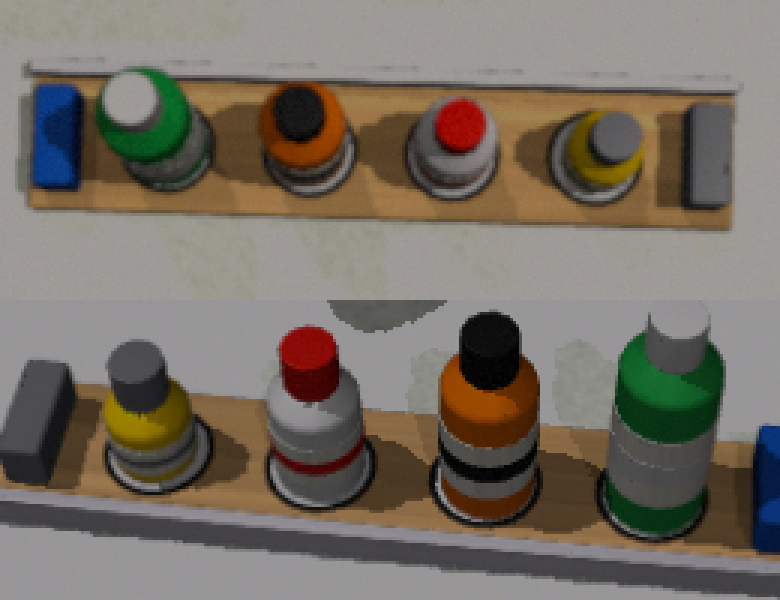

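All four stand upright within their mark rims, in the right order from blue to grey. I'll run one numeric check.

Run:
```python
from h import *
T=np.load('Tf.npy',allow_pickle=True).item();S=np.load('Sf.npy',allow_pickle=True).item()
m=[(641.8,143.6),(637.1,58.7),(632.4,-26.3),(627.8,-111.7)]
for (a,b),q in zip([((131,98),(680,19)),((299,111),(490,34)),((461,126),(309,50)),((616,138),(137,62))],m):
    p=tri([ray(T,190+a[0]/3-.5,140+a[1]/3-.5),ray(S,150+b[0]/3-.5,235+b[1]/3-.5)]);print(p.round(1),(p[:2]-q).round(1))
print(ctrl.read_state()['t'])
```

```text
[642.5 144.2 145. ] [0.7 0.6]
[638.   59.7 123.8] [0.9 1. ]
[632.4 -25.9  99.8] [0.  0.4]
[ 627.6 -112.2   78.8] [-0.2 -0.5]
25.3667
```

All bottles are within about 1 mm of their marks at the right heights, so I'm handing in.

```bash
python3 -c "
from rig import ctrl
print(ctrl.hand_in())"
```

```text
the job is handed in; nothing more can be done
None
```

I handed in the job at about 25 s: green, orange, white and yellow stand upright on their marks from the blue block to the grey block, each about 1 mm from its mark's centre by my two-view check; the system returned no verdict.

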